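Find the high spot of a cast handwheel with a plunger indicator

ROBOT

A 6-joint arm with a two-finger parallel gripper is mounted at the origin on a cart in front of the work surface, level with it; the furniture and walls round the work are solid. World frame = base frame: x ahead of the robot, y to its left, z up, the work surface at z = 0. Lengths are in m, angles in degrees, forces in N, time in s.
With the tool pointing down it reaches from about 0.275 to 0.725 m from the base axis. Payload 5.6 kg.
Tool frame: the origin (TCP) lies midway between the tips of the shut fingers; the grasp point (between the pads) lies pinch_z behind it (pinch_z is the distance from the TCP to the grasp point, in m); z points along the fingers, y is the line along which they close (so a half turn about z gives the same grasp; the last joint's range is limited). The gripper opens to 85 mm and grips with 20 to 120 N. Pads are 22 mm wide; open, the fingers measure 114 mm over their backs; the gripper's body (76 mm by 85 mm) begins 54 mm behind the grasp point. The pads swing forward as they close: fully open they stand 13 mm farther back than shut.
Start: joints at [-53.48, 14.616, 6.199, 0, -81.583, -16.306], TCP at [0.19, -0.516, 0.231] pointing down, gripper open.
Joint ranges: [-168.99, 168.99], [-69.2, 112.95], [-62.41, 85.93], [-164.36, 98.24], [-168.68, -3.75], [-174.98, 174.98]. Speed limits (degrees/s): [147.25, 147.25, 180, 180, 180, 180].

INTERFACE

Orientations are given as [roll, pitch, yaw] about the fixed x, y, z axes, in that order (R = Rz(yaw) Ry(pitch) Rx(roll)).
In Python, from station import * gives the robot as it stands. The module is installed in compiled form; this text tells all that it offers.
- The arm moves only by the shell command python3 -m pendant 'ROWS'. ROWS is JSON, a list of rows, each a list of 7 numbers: the shift along the tool's x, y, z in m, then the turn, a rotation vector about the tool's x, y, z in degrees, then the opening in per cent of the stroke, from 0 (shut) to 100 (fully open). A call has 1 to 20 rows; each row is the pose to reach, as a shift and turn from the pose commanded when the call began, along the tool's axes at that moment; what a row does not reach only later rows make up. A row lasts 1/10 s, in which the tool goes at most 50 mm and 8.59 degrees, less where a joint would pass 70% of its speed; a pose out of reach is approached as far as the arm can. A call with a gripper value outside its range is refused whole. The fingers move at their own pace and stop on an object; the grip force is fixed at half the most. Time passes only in rows, so rows that repeat a pose let the fingers close. It gives the time, the measured TCP pose, the force, the opening and the grip force at its end, in the units of the state.
- get_obs(): the state, without advancing time (a new reading comes with each control period).
- snapshot(name): name is "side" or "top" or "wrist"; returns a dict with "pixels" (384x512x3 uint8, red, green, blue), "range_z" (384x512 float32, m along the optical axis (not along the pixel's ray), 0 where there is no reading), "mtx" (3x3 intrinsics, pixels), "position" and "rotation" of the camera in the world. Camera axes: x right, y down, z forward; pixel columns grow to the right and rows downward; lengths in m; the calibration is good to about 2 mm. A picture is of the moment at which its call begins.
- hand_in(): hands the job in; it is judged then, once.
The state is a dict: "t": time; "joint_pos": joint angles; "qd": joint speeds; "tau": joint torques, N m; "tool_pos": TCP position; "tcp_rot": TCP orientation; "wrist_force": force on the tool from outside, world axes, zero at the start; "ft_torque": the same for the moment, N m; "finger_gap": opening from 0.0 (shut) to 1.0 (fully open); "grip_force": force on a finger pad.
Only numpy, scipy, OpenCV 4.12 (cv2) and the standard library are available. Lean on these libraries where they do the work, as an engineer would, in place of code of your own. Each camera call takes 0.05 s, during which the arm holds its last target. There are 200 camera calls.

TASK

Slide the plunger indicator gently up to the rim of the cast handwheel until its needle shows about 2 mm, never driving the plunger onto its stop. Then turn the wheel by its handle until you have found the highest spot of the rim, and leave the wheel standing still with that spot under the indicator's tip, ready to be filed. Leave the other things on the bench alone.

Things in the scene. Friction and masses are not known exactly. Their poses are not given: they have to be found in the camera images.
- arbor_axis (a point): Fixed point on the upright arbor's axis, 52 mm above the bench (mid-height of the wheel's rim, and the plunger's height). The arbor stands on one end of a grey cast bed, 84 x 262 mm, with a steel rail along it; on it turns a grey cast disc handwheel about 125 mm wide, rim 44 to 60 mm above the bench, hub and nut up to 80 mm.
- handle_grip (a point): The wheel's upright black handle, 21 mm thick and 58 mm tall (63 to 121 mm above the bench), 42 mm from the arbor's axis; its sleeve spins freely on its pin, so it can be held while it goes round. The point is on its axis, 102 mm above the bench.
- knob_grip (a point): Knurled upright steel knob of the indicator's carriage, 21 mm thick, 72 to 111 mm above the bench, 43 mm behind the middle of the dial. The point is on its axis, 92 mm above the bench. The line from it to the arbor's axis is the way the carriage slides.
- plunger: The indicator's sprung plunger, level, pointing at the arbor's axis; the origin is the middle of its ball tip, 4 mm in radius. It goes in 6 mm to its stop; the spring presses with 1 N at first, 2.5 N at the stop. More than 5.5 N on it counts as jammed. The ball's middle is 66.5 mm from the axis when it rests on the plain rim.
- needle (a joint): Needle of the indicator, whose white dial, 54 mm wide, faces up, its glass 62 mm above the bench. 0: plunger out, the needle points straight back to the knob. It turns clockwise as the plunger is pressed in: 0.628 rad for each mm, one long mark a mm (10 mm a full turn).
- wheel (a joint): Angle of the wheel, rad, growing counter-clockwise from above; turns several times either way; its drag (about 2 N at the handle) holds it where it is left. The rim, 62.5 mm in radius, has two smooth swellings, each about 60 degrees long, left by the casting: the highest stands about 2.5 mm proud, the other about 1.2 mm. Where they lie on the rim is unknown.
- carriage (a joint): Travel of the indicator's carriage along its rail towards the wheel, m, 0 to 0.045; it drags with about 7 N and stays where it is left.
- marker: White marker with a black cap, 135 mm long, lying on the bench: to be left alone. Origin under its middle.
- hex_key: Steel hex key, 89 x 32 mm, lying on the bench: to be left alone. Origin under its middle.
- sanding_block: Wooden sanding block, 87 x 50 x 28 mm, on the bench: to be left alone. Origin under its middle.

How it is judged (in metres and radians):
On the way:
1. the indicator's tip bears on the rim and the needle shows between 1 and 3.5 mm (value of joint needle between 0.63 and 2.2 rad), for 0.3 s.
At the end, for the whole second after the job is handed in: the wheel stands still with its highest spot under the tip: the ball, pressed in by the rim 1 to 5.7 mm, stands within 0.7 mm of as far from the axis as the rim can push it (about 16 degrees either side of the high spot) (value of joint needle between 0.63 and 3.6 rad and horizontal distance between plunger and arbor_axis above 0.0682 m and velocity of joint wheel between -0.05 and 0.05 rad/s); the robot touches nothing.
It fails at once if the plunger is jammed or struck: more than 5.5 N on it (contact force between plunger and anything else above 5.5 N).
It fails at once if a bystander is moved more than 20 mm (distance of any of marker, hex_key, sanding_block from where it was at the start of the episode above 0.02 m).
It also fails if it takes over 67 s, if anything falls off the work surface, if the arm or the gripper's body presses on something with over 40 N, if the wrist force passes 120 N, or if a joint passes its speed limit or range.

## Working session

There is one attempt and no reset: what is moved stays moved. The work goes in short steps, Python scripts to look and compute and a shell command to move; the robot and the scene stay as the last step left them, time stands still between calls to the robot, and variables do not carry over. Pictures are saved under pics/ and viewed, at most 10 in all, crops included, and the job is handed in when it is done.

```bash
mkdir -p pics; cat > h.py <<'E'
from station import *
import numpy as np, cv2
def snap(n,f=None):
    s=snapshot(n)
    if f: cv2.imwrite('pics/'+f,s['pixels'][:,:,::-1])
    return s
def onplane(s,u,v,z):
    d=np.array(s['rotation'])@np.linalg.inv(s['mtx'])@np.array([u,v,1.]); p=np.array(s['position'])
    return p+d*(z-p[2])/d[2]
E
python3 - <<'E'
from h import *
s=snap('top','top1.png'); print(s['position'],s['rotation'],s['mtx'])
np.save('top1.npy',s['range_z'])
o=get_obs(); print(o)
E
```

```text
[ 0.30967474 -0.21468452  1.441159  ] [-173.61190678   -0.21088821  -89.38449796] [[456.71909801   0.         257.77478874]
 [  0.         456.71909801 193.11764577]
 [  0.           0.           1.        ]]
{'t': 0.05, 'joint_pos': array([-5.34809278e+01,  1.46528070e+01,  6.13460557e+00, -2.64168663e-02,
       -8.15821605e+01, -1.63070200e+01]), 'qd': array([ 0.00936795, -0.0299481 ,  0.16342149,  0.06340115, -0.02058811,
        0.07073081]), 'tau': array([-5.32936378e-03, -3.87994659e+01,  2.38766778e+01,  5.38772956e+00,
       -3.54714328e-03, -3.73043207e-06]), 'tool_pos': array([ 0.18992868, -0.51567413,  0.23042724]), 'tcp_rot': array([ 1.79896339e+02, -3.10585168e-03, -1.59791835e+02]), 'wrist_force': array([-0.38097939,  0.53702246, -0.73527173]), 'ft_torque': array([-0.03010212, -0.03872639,  0.02238157]), 'grip_force': 0.0, 'finger_gap': 1.0028832608503375}
```

View pics/top1.png

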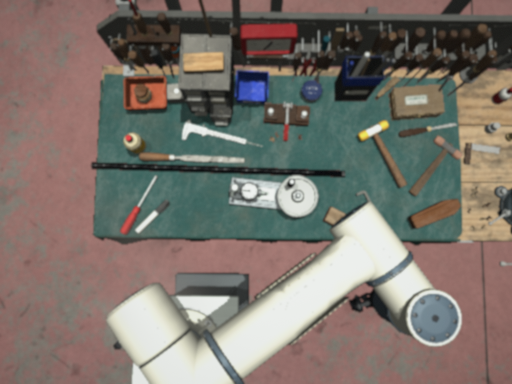

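```bash
sed -i '1i from scipy.spatial.transform import Rotation as Ro' h.py; sed -i "s/np.array(s\['rotation'\])@/Ro.from_euler('xyz',s['rotation'],degrees=True).as_matrix()@/" h.py
python3 - <<'E'
from h import *
s=snap('side'); t=snap('top')
c=t['pixels'][150:245,200:350,::-1]
cv2.imwrite('pics/both.png',np.vstack([cv2.resize(c,(760,481),interpolation=cv2.INTER_CUBIC)]))
cv2.imwrite('pics/side1.png',s['pixels'][:,:,::-1]); print(s['position'],s['rotation'],s['mtx'][0])
for n,u,v,z in [('axis',297,196,.07),('handle',291,183,.121),('dial',249,189,.062),('knob',237,189,.111),('bar',260,171,.0)]:
    p=onplane(t,u,v,z); print(n,p, 'z from depth',t['position'][2]-t['range_z'][v,u])
E
```

```text
[ 0.23577088 -1.29890718  0.53620052] [-111.79388907    1.54734183  -10.65803259] [425.00173232   0.         256.41932682]
axis [ 0.45579601 -0.33662171  0.07      ] z from depth 0.07787095524540688
handle [ 0.48829415 -0.31453678  0.121     ] z from depth 0.11197637535801674
dial [ 0.47643211 -0.19127983  0.062     ] z from depth 0.05314539887181069
knob [ 0.47011364 -0.15691858  0.111     ] z from depth 0.10119949795475747
bar [ 0.54220043 -0.22459589  0.        ] z from depth 0.009424915091903463
```

View pics/both.png

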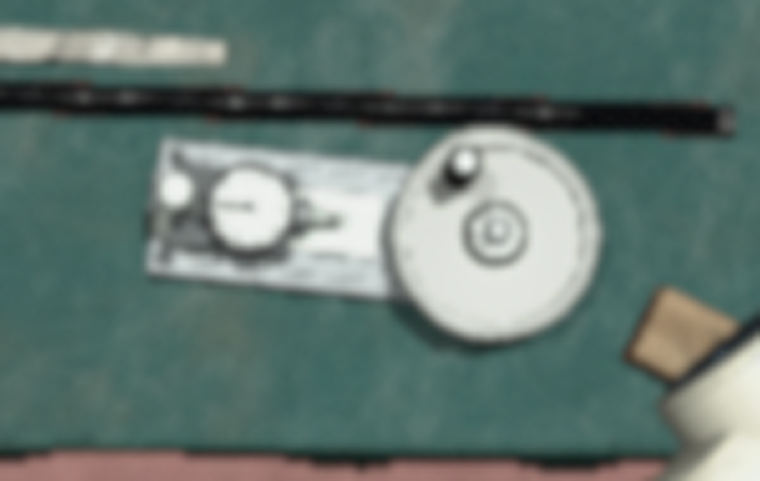

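View pics/side1.png

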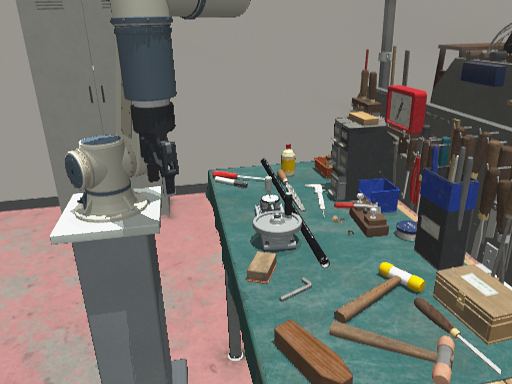

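```bash

python3 - <<'E'
from h import *
import station; print([n for n in dir(station) if n[0]!='_'], getattr(station,'pinch_z',None))
w=snap('wrist','w1.png'); o=get_obs()
R=Ro.from_euler('xyz',o['tcp_rot'],degrees=True).as_matrix()
Rc=Ro.from_euler('xyz',w['rotation'],degrees=True).as_matrix()
print('cam in tool',R.T@(w['position']-o['tool_pos']),'\n',R.T@Rc,w['mtx'][0]); print('R',R)
t=snap('top')
for n,u,v,z in [('axis',297.5,195.6,.08),('handle',291.3,181.6,.121),('dial',249.3,191,.062),('knob',234.5,187.1,.111)]:
    print(n,onplane(t,u,v,z))
E
```

```text
['MotionError', 'get_obs', 'hand_in', 'pinch_z', 'snapshot'] 0.0187
cam in tool [ 0.07289816  0.00094383 -0.14324581] 
 [[ 7.07879090e-04 -9.57828162e-01 -2.87340759e-01]
 [ 9.99999595e-01  5.18390302e-04  7.35537744e-04]
 [-5.55564103e-04 -2.87341163e-01  9.57828141e-01]] [330.13558139   0.         254.68497592]
R [[-9.38419043e-01 -3.45498918e-01 -4.44978230e-04]
 [-3.45499198e-01  9.38418486e-01  1.02414353e-03]
 [ 6.37353164e-05  1.11481541e-03 -9.99999377e-01]]
axis [ 0.45595295 -0.33723042  0.08      ]
handle [ 0.49242455 -0.31540135  0.121     ]
dial [ 0.47031871 -0.19227058  0.062     ]
knob [ 0.47564682 -0.14949545  0.111     ]
```

```bash
python3 -m pendant '[[-0.1,0.06,0,0,0,-16,60],[-0.2,0.122,0.01,0,0,-32,60],[-0.3,0.184,0.03,0,0,-48,60],[-0.395,0.245,0.04,0,0,-64,60],[-0.395,0.245,0.04,0,0,-64,60],[-0.395,0.245,0.04,0,0,-64,60],[-0.395,0.245,0.04,0,0,-64,60],[-0.395,0.245,0.04,0,0,-64,60],[-0.395,0.245,0.04,0,0,-64,60],[-0.395,0.245,0.04,0,0,-64,60],[-0.395,0.245,0.04,0,0,-64,60],[-0.395,0.245,0.04,0,0,-64,60],[-0.395,0.245,0.04,0,0,-64,60],[-0.395,0.245,0.04,0,0,-64,60]]'
python3 - <<'E'
from h import *
w=snap('wrist','w2.png'); print(get_obs()['tool_pos'],get_obs()['tcp_rot'])
for n in ('position','rotation','mtx','range_z','pixels'): np.save(f'w2_{n}.npy',w[n])
E
```

```text
t: 1.65
tool_pos: [0.4755, -0.1507, 0.1916]
tcp_rot: [-180.0, -0.0, -95.9]
wrist_force: [-0.1, 0.3, -0.4]
finger_gap: 0.599
grip_force: 0.0
[ 0.4755678  -0.15063983  0.19156675] [-1.79976802e+02 -1.28542844e-03 -9.58769234e+01]
```

View pics/w2.png

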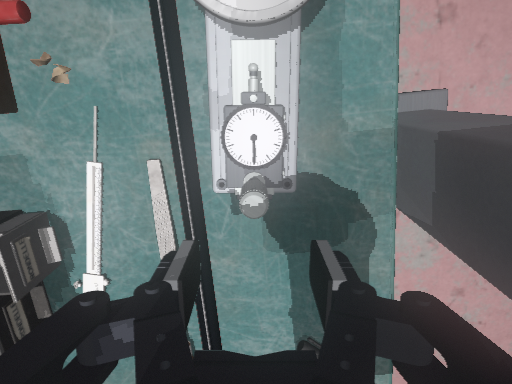

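The wrist view shows the dial at (254,136), the ball tip at (253,68), the knob's top at about (254,206) and the wheel's near rim at the top edge.

```bash
cat >> h.py <<'E'
def load(p): return {n:np.load(f'{p}_{n}.npy') for n in ('position','rotation','mtx','range_z','pixels')}
E
python3 - <<'E'
from h import *
s=load('w2'); c=s['position'][2]
for n,u,v,z in [('dial',254,136.5,.062),('ball',253,68,.052),('rim',253,23,.06),('knobtop',254,207,.111)]:
    print(n,onplane(s,u,v,z),c-0)
g=s['pixels'][170:235,225:285,::-1]; cv2.imwrite('pics/k.png',cv2.resize(g,None,fx=8,fy=8,interpolation=2))
a=s['pixels'][100:175,215:295,::-1]; cv2.imwrite('pics/d.png',cv2.resize(a,None,fx=6,fy=6,interpolation=2))
R=Ro.from_euler('xyz',s['rotation'],degrees=True).as_matrix(); K=np.linalg.inv(s['mtx'])
for v in range(175,222,4): 
    z=s['range_z'][v,254]; print(v,(R@K@np.array([254,v,1])*z+s['position']).round(4))
E
```

```text
dial [ 0.47193837 -0.18964004  0.062     ] 0.33500073970445177
ball [ 0.46729631 -0.24285983  0.052     ] 0.33500073970445177
rim [ 0.46403328 -0.27387254  0.06      ] 0.33500073970445177
knobtop [ 0.47633926 -0.14560619  0.111     ] 0.33500073970445177
175 [ 0.4757 -0.1534  0.0454]
179 [ 0.4753 -0.157   0.0743]
183 [ 0.4752 -0.1572  0.088 ]
187 [ 0.4751 -0.1574  0.1003]
191 [ 0.4752 -0.157   0.1094]
195 [ 0.4754 -0.1548  0.1117]
199 [ 0.4757 -0.1516  0.111 ]
203 [ 0.476  -0.1488  0.1117]
207 [ 0.4763 -0.1458  0.1116]
211 [ 0.4766 -0.143   0.1122]
215 [ 0.477  -0.1393  0.1105]
219 [ 0.482  -0.0936 -0.0006]
```

View pics/k.png

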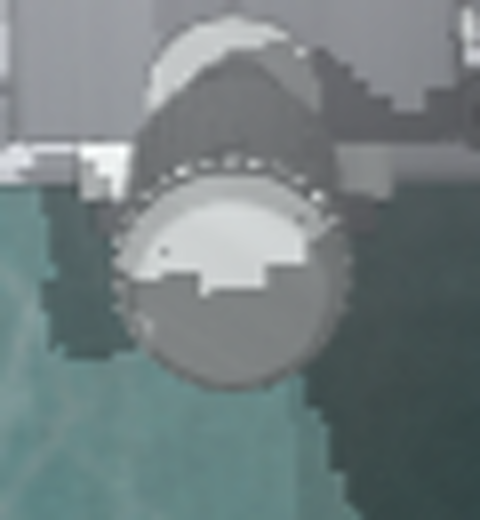

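Knob axis measured at (0.476, -0.148), matching the top view. Descend and grip.

```bash
python3 -m pendant '[[-0.003,0,0.03,0,0,0,50],[-0.003,0,0.07,0,0,0,50],[-0.003,0,0.1,0,0,0,50],[-0.003,0,0.117,0,0,0,50],[-0.003,0,0.117,0,0,0,50],[-0.003,0,0.117,0,0,0,0],[-0.003,0,0.117,0,0,0,0],[-0.003,0,0.117,0,0,0,0],[-0.003,0,0.117,0,0,0,0],[-0.003,0,0.117,0,0,0,0],[-0.003,0,0.117,0,0,0,0]]'
```

```text
t: 2.8
tool_pos: [0.4769, -0.1472, 0.0758]
tcp_rot: [-179.9, -0.0, -95.8]
wrist_force: [-3.1, -0.8, 6.2]
finger_gap: 0.225
grip_force: 59.4
```

```bash
python3 -m pendant '[[0.003,0,0,0,0,0,0],[0.006,0,0,0,0,0,0],[0.009,0,0,0,0,0,0],[0.012,0,0,0,0,0,0],[0.015,0,0,0,0,0,0],[0.018,0,0,0,0,0,0],[0.02,0,0,0,0,0,0],[0.02,0,0,0,0,0,0],[0.02,0,0,0,0,0,0]]'
python3 - <<'E'
from h import *
w=snap('wrist','w3.png'); print(get_obs()['tool_pos'],get_obs()['wrist_force'])
for n in ('position','rotation','mtx','range_z','pixels'): np.save(f'w3_{n}.npy',w[n])
E
```

```text
t: 3.7
tool_pos: [0.4751, -0.1658, 0.0758]
tcp_rot: [-179.9, 0.1, -95.8]
wrist_force: [-3.0, 5.6, 8.4]
finger_gap: 0.228
grip_force: 59.6
[ 0.47512788 -0.16577879  0.07585664] [-3.4615355   4.54407887  7.95793098]
```

View pics/w3.png

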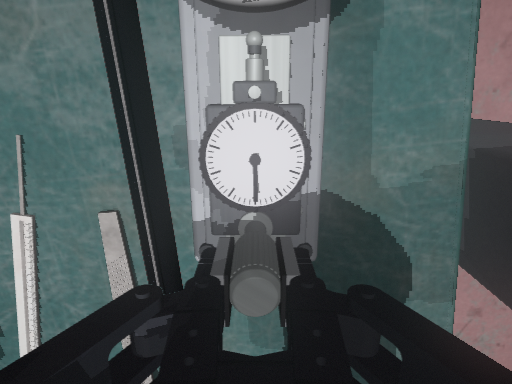

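```bash
cat >> h.py <<'E'
D=np.array([-0.104,-0.9945])            # slide direction
def needle(s,c,f=None):
    """c: rough dial centre (xy). Rectified view of the dial (0.25 mm/px, slide direction up); returns mm"""
    R=Ro.from_euler('xyz',s['rotation'],degrees=True).as_matrix(); n=240
    rt=np.array([D[1],-D[0]])         # to the right when looking down with D up
    q=np.array([[-30,-30],[30,-30],[30,30],[-30,30]])*1e-3   # (right, back)
    P=np.c_[np.array(c)+q[:,:1]*rt-q[:,1:]*D,np.full(4,.062)]
    uv=((P-s['position'])@R)@s['mtx'].T; uv=(uv[:,:2]/uv[:,2:]).astype(np.float32)
    H=cv2.getPerspectiveTransform(uv,np.float32([[0,0],[n,0],[n,n],[0,n]]))
    g=cv2.warpPerspective(cv2.cvtColor(s['pixels'],cv2.COLOR_RGB2GRAY),H,(n,n))
    if f: cv2.imwrite('pics/'+f,g)
    m=(g>150).astype(np.uint8); m=cv2.morphologyEx(m,cv2.MORPH_CLOSE,np.ones((13,13)))
    k=max(cv2.findContours(m,0,2)[0],key=cv2.contourArea); M=cv2.moments(k); cx,cy=M['m10']/M['m00'],M['m01']/M['m00']
    r=np.arange(28,66)[:,None]; a=np.radians(np.arange(0,360,1))[None]   # a clockwise from back (down)
    p=cv2.remap(g,(cx-r*np.sin(a)).astype(np.float32),(cy+r*np.cos(a)).astype(np.float32),1).mean(0)
    p=np.convolve(np.r_[p[-4:],p,p[:4]],np.ones(9)/9,'valid'); i=p.argmin()
    dm=2*np.sqrt(cv2.contourArea(k)/np.pi)/4
    return round(i/36,2), 'depth of dip %.0f'%(np.median(p)-p[i]),'dial %.0f mm'%dm,'centre off %.1f %.1f mm'%((cx-120)/4,(cy-120)/4)
E
python3 - <<'E'
from h import *
s=load('w3')
k=np.array([.4761,-.1475])+.0185*D; print(needle(s,k+.043*D,'n3.png'))
p=s['pixels'][:60,254].mean(1); print(p.astype(int))
A=np.array([.456,-.337])
for v in (5,9,13,31,40):
    P=onplane(s,254,v,.052); print(v,P,np.linalg.norm(P[:2]-A))
print(needle(snap('top'),k+.043*D,'n3t.png'))
E
```

```text
(np.float64(9.94), 'depth of dip 111', 'dial 58 mm', 'centre off -0.9 -1.4 mm')
[ 92 143 131 119 106  89  74  61  63  63  63  64  71  95  95  95  96  96
  96  96  96  95  96  96  96  96  97  97  97  97 104 144 156 162 167 172
 179 196 208 204 189 171 163 155 147 123 122 121 121 120 120 120 118 120
 201 207 207 205 175 214]
5 [ 0.46416228 -0.27599634  0.052     ] 0.06154729465994358
9 [ 0.46432449 -0.2743916   0.052     ] 0.06315938801446004
13 [ 0.46448772 -0.2727768   0.052     ] 0.06478163771591408
31 [ 0.46523511 -0.26538301  0.052     ] 0.07220997877426737
40 [ 0.46561689 -0.26160613  0.052     ] 0.07600474137866622
(np.float64(9.81), 'depth of dip 53', 'dial 47 mm', 'centre off -2.9 -9.1 mm')
```

```bash
python3 -c "
import cv2,numpy as np
cv2.imwrite('pics/n3both.png',np.hstack([cv2.imread('pics/n3.png'),cv2.imread('pics/n3t.png')]))"
```

```text
(no output)
```

View pics/n3both.png

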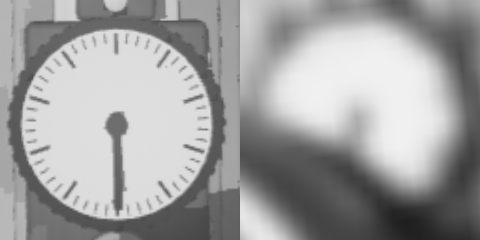

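```bash
cat > rd.py <<'E'
from h import *; import sys
o=get_obs(); k=o['tool_pos'][:2]; print(o['tool_pos'].round(4),needle(snap('wrist'),k+.043*D,'n.png'))
E
python3 -m pendant '[[0.002,0,0,0,0,0,0],[0.004,0,0,0,0,0,0],[0.006,0,0,0,0,0,0],[0.007,0,0,0,0,0,0],[0.008,0,0,0,0,0,0],[0.008,0,0,0,0,0,0]]'; python3 rd.py
```

```text
t: 4.4
tool_pos: [0.4744, -0.1735, 0.0758]
tcp_rot: [-179.9, 0.1, -95.8]
wrist_force: [-3.4, 7.0, 8.1]
finger_gap: 0.229
grip_force: 59.6
[ 0.4744 -0.1735  0.0758] (np.float64(9.83), 'depth of dip 106', 'dial 58 mm', 'centre off -1.2 -1.4 mm')
```

```bash
python3 -m pendant '[[0.001,0,0,0,0,0,0],[0.002,0,0,0,0,0,0],[0.002,0,0,0,0,0,0]]'|sed -n 2p; python3 rd.py;  python3 -m pendant '[[0.001,0,0,0,0,0,0],[0.001,0,0,0,0,0,0]]'|sed -n 2p; python3 rd.py
```

```text
tool_pos: [0.4742, -0.1753, 0.0758]
[ 0.4742 -0.1753  0.0758] (np.float64(0.53), 'depth of dip 100', 'dial 58 mm', 'centre off -1.1 -1.4 mm')
tool_pos: [0.4741, -0.1762, 0.0758]
[ 0.4741 -0.1762  0.0758] (np.float64(1.36), 'depth of dip 94', 'dial 58 mm', 'centre off -1.1 -1.4 mm')
```

```bash
python3 -m pendant '[[0.0007,0,0,0,0,0,0],[0.0007,0,0,0,0,0,0],[0.0007,0,0,0,0,0,0],[0.0007,0,0,0,0,0,0]]'|sed -n 1,4p; python3 rd.py;  python3 -m pendant '[[0,0,0,0,0,0,50],[0,0,0,0,0,0,50],[0,0,0,0,0,0,50],[0,0,-0.03,0,0,0,50],[0,0,-0.07,0,0,0,50],[0,0,-0.1,0,0,0,50]]'; python3 - <<'E'
from h import *
w=snap('wrist','w4.png'); o=get_obs()
for n in ('position','rotation','mtx','range_z','pixels'): np.save(f'w4_{n}.npy',w[n])
k=o['tool_pos'][:2]; print(needle(w,k+.043*D,'n4.png'))
E
```

```text
t: 5.45
tool_pos: [0.4741, -0.1768, 0.0759]
tcp_rot: [-179.8, 0.1, -95.8]
wrist_force: [-3.5, 8.7, 8.7]
[ 0.4741 -0.1768  0.0759] (np.float64(1.97), 'depth of dip 102', 'dial 58 mm', 'centre off -1.1 -1.4 mm')
t: 6.1
tool_pos: [0.4736, -0.1788, 0.1765]
tcp_rot: [-179.9, -0.0, -95.8]
wrist_force: [1.5, 0.7, 1.1]
finger_gap: 0.501
grip_force: 0.0
(np.float64(1.53), 'depth of dip 61', 'dial 65 mm', 'centre off -1.6 -1.9 mm')
```

View pics/w4.png

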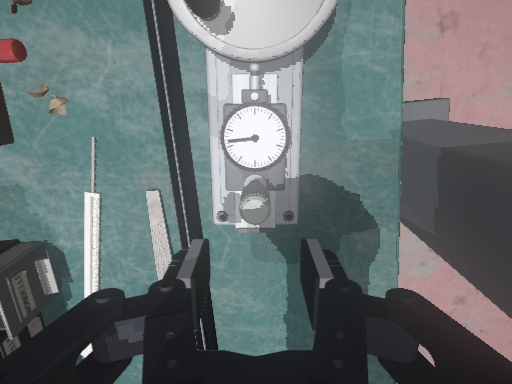

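Needle stands near 9 o'clock (≈2.3 mm), ball at (254,66) on the rim. Now look at the whole wheel from above.

```bash
python3 -m pendant '[[0.04,0,-0.02,0,0,0,50],[0.08,0,-0.02,0,0,0,50],[0.1,0,-0.02,0,0,0,50],[0.1,0,-0.02,0,0,0,50],[0.1,0,-0.02,0,0,0,50]]'|sed -n 1,2p; python3 - <<'E'
from h import *
s=load('w4'); print('dial',onplane(s,255,138,.062),'ball',onplane(s,254,67,.052))
w=snap('wrist','w5.png'); o=get_obs()
for n in ('position','rotation','mtx','range_z','pixels'): np.save(f'w5_{n}.npy',w[n])
print(w['position'])
E
```

```text
t: 6.65
tool_pos: [0.4629, -0.278, 0.1938]
dial [ 0.469287   -0.21836727  0.062     ] ball [ 0.46482181 -0.27056156  0.052     ]
[ 0.45531645 -0.34986156  0.33714574]
```

View pics/w5.png

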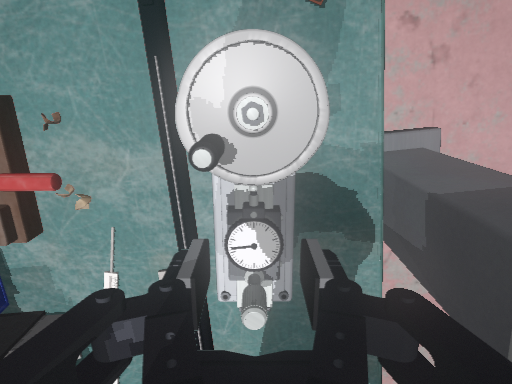

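```bash
python3 - <<'E'
from h import *
s=load('w5'); R=Ro.from_euler('xyz',s['rotation'],degrees=True).as_matrix()
print('nut',onplane(s,252.5,113.5,.08),'handle top',onplane(s,202.5,158,.121))
v,u=np.mgrid[:384,:512]; K=np.linalg.inv(s['mtx'])
P=(np.stack([u,v,np.ones_like(u)],-1)@K.T*s['range_z'][...,None])@R.T+s['position']
z=P[...,2]; A=np.array([.4555,-.3375])
m=((z>.036)&(np.linalg.norm(P[...,:2]-A,axis=-1)<.075)).astype(np.uint8)
m=cv2.morphologyEx(m,cv2.MORPH_OPEN,np.ones((5,5)))
k=max(cv2.findContours(m,0,1)[0],key=cv2.contourArea)[:,0]
Q=np.array([onplane(s,*p,.054)[:2] for p in k.astype(float)])
ang=np.degrees(np.arctan2(*(Q-A).T[::-1]))%360
# centre+radius fit, robust
from scipy.optimize import least_squares
f=least_squares(lambda x:np.hypot(*(Q-x[:2]).T)-x[2],[*A,.063],loss='cauchy',f_scale=.0004); print(f.x)
r=np.hypot(*(Q-f.x[:2]).T)-f.x[2]
for a in range(0,360,10):
    q=np.abs((ang-a+180)%360-180)<5; print(a,(np.median(r[q])*1e3).round(1) if q.any() else None,end='; ')
print(needle(s,[.4693,-.2184],'n5.png'))
E
```

```text
nut [ 0.45826571 -0.33614352  0.08      ] handle top [ 0.49369843 -0.31316095  0.121     ]
[ 0.46205652 -0.26442123  0.17525057]
0 None; 10 None; 20 None; 30 None; 40 96.6; 50 37.1; 60 32.0; 70 -12.7; 80 38.3; 90 38.4; 100 -24.9; 110 28.1; 120 57.1; 130 105.1; 140 None; 150 None; 160 None; 170 None; 180 None; 190 None; 200 None; 210 None; 220 None; 230 None; 240 None; 250 None; 260 None; 270 None; 280 None; 290 None; 300 None; 310 None; 320 None; 330 None; 340 None; 350 None; (np.float64(2.31), 'depth of dip 127', 'dial 52 mm', 'centre off -5.3 0.7 mm')
```

```bash
cat > rim.py <<'E'
from h import *; import sys
from scipy.optimize import least_squares
s=load(sys.argv[1]); R=Ro.from_euler('xyz',s['rotation'],degrees=True).as_matrix()
v,u=np.mgrid[:384,:512]; K=np.linalg.inv(s['mtx'])
P=(np.stack([u,v,np.ones_like(u)],-1)@K.T*s['range_z'][...,None])@R.T+s['position']
z=P[...,2]; A=np.array([.457,-.3365])
m=((z>.036)&(z<.13)&(np.linalg.norm(P[...,:2]-A,axis=-1)<.075)).astype(np.uint8)
m=cv2.morphologyEx(m,cv2.MORPH_OPEN,np.ones((5,5)))
k=max(cv2.findContours(m,0,1)[0],key=cv2.contourArea)[:,0]
Q=np.array([onplane(s,*p,.054)[:2] for p in k.astype(float)])
f=least_squares(lambda x:np.hypot(*(Q-x[:2]).T)-x[2],[*A,.063],loss='cauchy',f_scale=.0004); print(f.x)
ang=np.degrees(np.arctan2(*(Q-f.x[:2]).T[::-1]))%360
r=np.hypot(*(Q-f.x[:2]).T)-.0625
for a in range(0,360,10):
    q=np.abs((ang-a+180)%360-180)<5; print(a,(np.median(r[q])*1e3).round(1) if q.any() else None,end='; ')
E
python3 rim.py w5
```

```text
[ 0.45867898 -0.33587972  0.06307918]
0 2.6; 10 2.9; 20 1.8; 30 5.6; 40 5.7; 50 0.5; 60 0.2; 70 0.1; 80 4.2; 90 3.3; 100 0.4; 110 0.4; 120 0.4; 130 0.5; 140 0.6; 150 1.3; 160 1.6; 170 1.5; 180 0.8; 190 0.4; 200 0.6; 210 0.5; 220 -0.2; 230 0.7; 240 0.5; 250 0.5; 260 0.5; 270 0.6; 280 0.5; 290 0.2; 300 0.7; 310 0.5; 320 0.5; 330 0.5; 340 0.5; 350 1.8;
```

Rim profile from depth: plain ≈0.5 mm offset, small swelling at 163°, big one at about 5° (world); the indicator is at 84°. So the wheel must turn about +79°, handle from 33° to 112°; the needle will verify it. Move over the handle with the camera turned to see the dial.

```bash
python3 -m pendant '[[0.016,-0.017,0.02,0,0,8,50],[0.032,-0.034,0.034,0,0,16,50],[0.032,-0.034,0.034,0,0,24,50],[0.032,-0.034,0.034,0,0,32,50],[0.032,-0.034,0.034,0,0,40,50],[0.032,-0.034,0.034,0,0,48,50],[0.032,-0.034,0.034,0,0,56,50],[0.032,-0.034,0.034,0,0,64,50],[0.032,-0.034,0.034,0,0,72,50],[0.032,-0.034,0.034,0,0,80,50],[0.032,-0.034,0.034,0,0,88,50],[0.032,-0.034,0.034,0,0,96,50],[0.032,-0.034,0.034,0,0,104,50],[0.032,-0.034,0.034,0,0,112,50],[0.032,-0.034,0.034,0,0,120,50],[0.032,-0.034,0.034,0,0,120,50],[0.032,-0.034,0.034,0,0,120,50]]'|sed -n 1,3p; cat > hd.py <<'E'
from h import *
o=get_obs(); s=snap('wrist'); R=Ro.from_euler('xyz',s['rotation'],degrees=True).as_matrix()
v,u=np.mgrid[:384,:512]; K=np.linalg.inv(s['mtx'])
P=(np.stack([u,v,np.ones_like(u)],-1)@K.T*s['range_z'][...,None])@R.T+s['position']
r=np.hypot(P[...,0]-.4585,P[...,1]+.336)
for n,m in (('handle',(P[...,2]>.116)&(P[...,2]<.126)&(r<.06)),('nut',(P[...,2]>.077)&(P[...,2]<.083)&(r<.015))):
    q=P[m]; print(n,len(q),((q.min(0)+q.max(0))/2).round(4),np.ptp(q,0).round(4))
T=Ro.from_euler('xyz',o['tcp_rot'],degrees=True).as_matrix()
q=P[(P[...,2]>.116)&(P[...,2]<.126)&(r<.06)]
if len(q): c=(q.min(0)+q.max(0))/2; c[2]=.088; print('tool shift to handle',T.T@(c-o['tool_pos']))
print(o['tool_pos'],o['joint_pos'].round(1),needle(s,[.4695,-.2195],'n6.png'))
E
python3 hd.py
```

```text
t: 8.4
tool_pos: [0.4939, -0.3123, 0.1603]
tcp_rot: [180.0, -0.0, 144.5]
handle 876 [ 0.4936 -0.3133  0.121 ] [0.0205 0.0202 0.0098]
nut 353 [ 0.4585 -0.3361  0.0792] [0.0163 0.0184 0.0044]
tool shift to handle [-0.00027588 -0.00096029  0.07229634]
[ 0.49391515 -0.31234555  0.16029639] [ -17.    20.2    3.6   -0.   -73.4 -108.5] (np.float64(2.47), 'depth of dip 88', 'dial 51 mm', 'centre off -4.2 2.7 mm')
```

```bash
python3 - <<'E'
t=open('h.py').read()
a=t.index("    m=(g>150)"); b=t.index("    r=np.arange(28")
t=t[:a]+"""    C=cv2.HoughCircles(g,cv2.HOUGH_GRADIENT,1.5,200,param1=120,param2=20,minRadius=88,maxRadius=106)[0][0]; cx,cy=map(float,C[:2])
"""+t[b:]
t=t.replace("dm=2*np.sqrt(cv2.contourArea(k)/np.pi)/4","dm=C[2]/2")
open('h.py','w').write(t)
from h import *
print(needle(load('w3'),[.4696,-.209])); print(needle(load('w4'),[.4693,-.2184])); print(needle(load('w5'),[.4693,-.2184]))
E
python3 -m pendant '[[0,-0.001,0.035,0,0,0,50],[0,-0.001,0.071,0,0,0,50],[0,-0.001,0.071,0,0,0,50],[0,-0.001,0.072,0,0,0,0],[0,-0.001,0.072,0,0,0,0],[0,-0.001,0.072,0,0,0,0],[0,-0.001,0.072,0,0,0,0],[0,-0.001,0.072,0,0,0,0]]'
python3 hd.py | tail -1
```

```text
(np.float64(9.89), 'depth of dip 114', 'dial 48 mm', 'centre off -1.3 1.3 mm')
(np.float64(2.25), 'depth of dip 113', 'dial 48 mm', 'centre off -0.6 -0.6 mm')
(np.float64(2.31), 'depth of dip 128', 'dial 47 mm', 'centre off -0.6 0.2 mm')
t: 9.25
tool_pos: [0.4941, -0.3146, 0.0902]
tcp_rot: [180.0, 0.2, 144.2]
wrist_force: [-1.2, -0.7, 6.3]
finger_gap: 0.22
grip_force: 59.6
[ 0.49405493 -0.31455514  0.09017224] [-1.720e+01  2.300e+01 -3.000e+00  1.000e-01 -6.390e+01 -1.086e+02] (np.float64(2.28), 'depth of dip 97', 'dial 46 mm', 'centre off 0.9 0.6 mm')
```

```bash
python3 - <<'E'
import numpy as np
ps=np.radians(144.3); X=np.array([np.cos(ps),np.sin(ps)]); Y=np.array([np.sin(ps),-np.cos(ps)])
f0=32
for a in (32,70,95):
  print('from',a)
  for f in range(a+4 if a==32 else a+5,min(a+50,141),6 if a==32 else 5):
    d=42*(np.array([np.cos(np.radians(f)),np.sin(np.radians(f))])-np.array([np.cos(np.radians(a)),np.sin(np.radians(a))]))
    print(f,round(d@X,1),round(d@Y,1))
E
```

```text
from 32
36 2.7 1.0
42 7.0 2.2
48 11.3 2.9
54 15.7 3.1
60 20.1 2.9
66 24.5 2.3
72 28.7 1.2
78 32.8 -0.4
from 70
75 3.5 -1.1
80 6.8 -2.6
85 10.1 -4.3
90 13.1 -6.3
95 16.0 -8.6
100 18.7 -11.1
105 21.1 -13.8
110 23.3 -16.8
115 25.3 -19.9
from 95
100 2.7 -2.5
105 5.1 -5.2
110 7.3 -8.2
115 9.2 -11.3
120 10.9 -14.6
125 12.3 -18.0
130 13.3 -21.5
135 14.1 -25.1
140 14.5 -28.7
```

```bash
cat > q.py <<'E'
from h import *
o=get_obs(); p=o['tool_pos'][:2]-[.4585,-.336]; print('phi %.1f r %.1f F'%(np.degrees(np.arctan2(p[1],p[0])),np.hypot(*p)*1e3),o['wrist_force'].round(1),'t',o['t'],needle(snap('wrist'),[.4695,-.2195],'n7.png'))
E
python3 -m pendant '[[0.0027,0.001,0,0,0,0,0],[0.007,0.0022,0,0,0,0,0],[0.0113,0.0029,0,0,0,0,0],[0.0157,0.0031,0,0,0,0,0],[0.0201,0.0029,0,0,0,0,0],[0.0245,0.0023,0,0,0,0,0],[0.0275,0.0016,0,0,0,0,0],[0.0275,0.0016,0,0,0,0,0]]' >/dev/null; python3 q.py
python3 -m pendant '[[0.0035,-0.0011,0,0,0,0,0],[0.0068,-0.0026,0,0,0,0,0],[0.0101,-0.0043,0,0,0,0,0],[0.0101,-0.0043,0,0,0,0,0]]' >/dev/null; python3 q.py
```

```text
phi 70.0 r 41.1 F [-0.9 -3.3  7.2] t 10.1 (np.float64(2.25), 'depth of dip 56', 'dial 47 mm', 'centre off 0.2 0.6 mm')
phi 84.7 r 41.0 F [ 0.2 -3.6  6.4] t 10.55 (np.float64(3.69), 'depth of dip 83', 'dial 47 mm', 'centre off 0.2 0.6 mm')
```

```bash

python3 -m pendant '[[0.003,-0.002,0,0,0,0,0],[0.003,-0.002,0,0,0,0,0]]' >/dev/null; python3 q.py
python3 -m pendant '[[0.0029,-0.0023,0,0,0,0,0],[0.0029,-0.0023,0,0,0,0,0]]' >/dev/null; python3 q.py
python3 -m pendant '[[0.0027,-0.0025,0,0,0,0,0],[0.0027,-0.0025,0,0,0,0,0]]' >/dev/null; python3 q.py
```

```text
phi 89.3 r 41.0 F [ 0.2 -3.5  7.4] t 10.8 (np.float64(4.08), 'depth of dip 99', 'dial 48 mm', 'centre off 0.2 0.9 mm')
phi 94.5 r 41.0 F [ 1.4 -3.8  7.8] t 11.05 (np.float64(4.42), 'depth of dip 119', 'dial 48 mm', 'centre off -0.2 0.6 mm')
phi 99.5 r 41.0 F [ 0.8 -3.2  6.8] t 11.3 (np.float64(4.67), 'depth of dip 138', 'dial 48 mm', 'centre off -0.6 0.9 mm')
```

```bash

python3 -m pendant '[[0.0024,-0.0027,0,0,0,0,0],[0.0024,-0.0027,0,0,0,0,0]]' >/dev/null; python3 q.py
python3 -m pendant '[[0.0022,-0.003,0,0,0,0,0],[0.0022,-0.003,0,0,0,0,0]]' >/dev/null; python3 q.py
python3 -m pendant '[[0.0019,-0.0031,0,0,0,0,0],[0.0019,-0.0031,0,0,0,0,0]]' >/dev/null; python3 q.py
```

```text
phi 104.4 r 41.0 F [ 2.2 -3.2  7. ] t 11.55 (np.float64(4.5), 'depth of dip 130', 'dial 45 mm', 'centre off 1.3 0.2 mm')
phi 109.5 r 41.0 F [ 1.1 -4.1  7.5] t 11.8 (np.float64(4.67), 'depth of dip 129', 'dial 47 mm', 'centre off -0.2 0.6 mm')
phi 114.5 r 41.0 F [ 0.8 -3.3  7.6] t 12.05 (np.float64(4.58), 'depth of dip 119', 'dial 47 mm', 'centre off -0.6 0.9 mm')
```

```bash

python3 -m pendant '[[0.0017,-0.0033,0,0,0,0,0],[0.0031,-0.0067,0,0,0,0,0],[0.0031,-0.0067,0,0,0,0,0]]' >/dev/null; python3 q.py
python3 -m pendant '[[0.001,-0.0035,0,0,0,0,0],[0.001,-0.0035,0,0,0,0,0]]' >/dev/null; python3 q.py
```

```text
phi 124.9 r 41.1 F [ 1.5 -1.7  7.4] t 12.4 (np.float64(3.92), 'depth of dip 110', 'dial 48 mm', 'centre off -0.6 0.9 mm')
phi 129.9 r 41.1 F [ 1.3 -1.7  8.2] t 12.65 (np.float64(3.42), 'depth of dip 111', 'dial 47 mm', 'centre off -0.2 0.9 mm')
```

```bash

python3 -m pendant '[[-0.001,0.0035,0,0,0,0,0],[-0.0024,0.0069,0,0,0,0,0],[-0.0041,0.0102,0,0,0,0,0],[-0.006,0.0133,0,0,0,0,0],[-0.0077,0.0157,0,0,0,0,0],[-0.0077,0.0157,0,0,0,0,0],[-0.0077,0.0157,0,0,0,0,0]]' >/dev/null; python3 q.py
python3 -m pendant '[[0,0,0,0,0,0,20],[0,0,0,0,0,0,30],[0,0,0,0,0,0,45],[0,0,0,0,0,0,50],[0,0,0,0,0,0,50],[0,0,-0.03,0,0,0,50],[0,0,-0.07,0,0,0,50],[0,0,-0.09,0,0,0,50],[0,0,-0.09,0,0,0,50],[0,0,-0.09,0,0,0,50]]'; python3 hd.py
```

```text
phi 106.3 r 41.0 F [ 0.2 -3.6  8.3] t 13.4 (np.float64(4.81), 'depth of dip 132', 'dial 46 mm', 'centre off -0.9 1.3 mm')
t: 14.45
tool_pos: [0.4457, -0.2952, 0.178]
tcp_rot: [180.0, -0.0, 144.2]
wrist_force: [-1.0, 0.2, 0.6]
finger_gap: 0.5
grip_force: 0.0
handle 741 [ 0.4466 -0.2957  0.121 ] [0.0204 0.0204 0.0098]
nut 275 [ 0.4584 -0.3361  0.0793] [0.0185 0.0178 0.0045]
tool shift to handle [-1.06178012e-03 -6.57990008e-06  9.00046852e-02]
[ 0.44571394 -0.29516469  0.178005  ] [ -16.8   14.2   -2.2   -0.   -73.6 -109. ] (np.float64(4.75), 'depth of dip 122', 'dial 48 mm', 'centre off -0.2 0.9 mm')
```

```bash
python3 -c "
from station import *
print(hand_in())"
```

```text
the job is handed in; nothing more can be done
None
```

The job is handed in: I slid the indicator up to the plain rim until it read about 2.3 mm. The wheel now stands still with its highest spot under the tip; the needle reads about 4.75 mm and fell off on both sides of that spot. The gripper is clear of everything, though the hand-in gave no verdict.

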